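# Turn the ribbon winder on by one turn

## Robot

A 6-joint arm with a two-finger parallel gripper is mounted at the origin on a cart in front of the work surface, level with it; the furniture and walls round the work are solid. World frame = base frame: x ahead of the robot, y to its left, z up, the work surface at z = 0. Lengths are in m, angles in degrees, forces in N, time in s.
With the tool pointing down it reaches from about 0.275 to 0.85 m from the base axis. Payload 5.2 kg.
Tool frame: the origin (TCP) lies midway between the tips of the shut fingers; the grasp point (between the pads) lies 19 mm behind it; z points along the fingers, y is the line along which they close (so a half turn about z gives the same grasp; the last joint's range is limited). The gripper opens to 85 mm and grips with 20 to 120 N. Pads are 22 mm wide; open, the fingers measure 114 mm over their backs; the gripper's body (76 mm by 85 mm) begins 54 mm behind the grasp point. The pads swing forward as they close: fully open they stand 13 mm farther back than shut.
Start: joints at [-84.041, 14.817, 87.949, -0, 77.235, -11.62], TCP at [0.166, -0.524, 0.231] pointing down, gripper open.
Joint ranges: [-179.93, 179.93], [-52.35, 119.4], [10.71, 147.94], [-69.91, 249.91], [12.55, 155.21], [-178.61, 178.61]. Speed limits (degrees/s): [147.25, 147.25, 180, 180, 180, 180].

## Interface

Orientations are given as a 3x3 rotation matrix whose columns are the frame's x, y, z axes.
In Python, from station import robot gives the robot as it stands.
- The arm moves only by the shell command python3 -m handwheel 'ROWS' [OPENING] [FORCE]. ROWS is JSON, a list that holds one entry, the list of rows, each a list of 6 numbers: the shift along the tool's x, y, z in cm, then the turn, a rotation vector about the tool's x, y, z in rad. A call has exactly 5 rows; each row shifts and turns the commanded pose from where the row before left it, along the tool's axes as they then stand; what a row does not reach is not made up. A row lasts 1/10 s, in which the tool goes at most 50 mm and 8.59 degrees, less where a joint would pass 70% of its speed; a pose out of reach is approached as far as the arm can. A call is refused whole if a number of a shift passes 5 or a number of a turn 0.15, either way. A call with a gripper value outside its range is refused whole. OPENING is the finger opening in cm, from 0 to 8.54, set as the call begins (- or left out, the last holds). The fingers move at their own pace and stop on an object; FORCE is the grip in N (left out, the last holds). Time passes only in rows, so rows that do not move let the fingers close, or fill a call up. It gives the time, the measured TCP pose, the force, the opening and the grip force at its end, in the units of the state.
- robot.get_obs(): the state, without advancing time (a new reading comes with each control period).
- robot.capture(name): name is "scene" or "top" or "wrist"; returns the picture (384x512x3 uint8, red, green, blue); there is no depth.
- robot.get_calibration(name): a dict with "fx", "fy", "cx", "cy" (pixels), "view" (4x4, takes a point from world to camera coordinates). Camera axes: x right, y down, z forward; pixel columns grow to the right and rows downward; lengths in m; the calibration is good to about 2 mm. The wrist camera is an equidistant fisheye: a pixel r from the principal point sees the ray r / f radians off the axis. A picture is of the moment at which its call begins: read the wrist's pose just before it. get_calibration takes no time and is no camera call; for the wrist camera it gives the pose at the moment of the call.
- robot.sign_off(): hands the job in; it is judged then, once.
The state is a dict: "time": time; "qpos": joint angles; "qvel": joint speeds; "joint_torque": joint torques, N m; "ee_pos": TCP position; "orientation": TCP orientation; "wrist_force": force on the tool from outside, world axes, zero at the start; "ft_torque": the same for the moment, N m; "grip_width": finger opening in m; "grip_force": force on a finger pad.
Only numpy, scipy, OpenCV 4.12 (cv2) and the standard library are available. Lean on these libraries where they do the work, as an engineer would, in place of code of your own. Each camera call takes 0.05 s, during which the arm holds its last target. There are 200 camera calls.

## Task

Turn the ribbon winder on by exactly one turn: with the fingertips, push its upright black handle clockwise as seen from above, the way the yellow arrow runs, once all the way round until the red spoke points at the yellow pointer again. Push the handle gently, without pinching it, and do not push it round past the pointer for a second turn. Leave the tin, the tape measure and the biscuit pack around the winder standing where they are, and finish with the hand clear of everything.

Things in the scene. Friction and masses are not known exactly. Their poses are not given: they have to be found in the camera images.
- winder_axis (a point): Ribbon winder, fixed to the table: round grey base 230 mm across under a dark spoked wheel 182 mm across on a vertical axle. A white-flanged green spool (91 mm across, top 72 mm above the table) and a black nut (26 mm, top at 82 mm) turn with it. This point is on the axle, 44 mm above the table, at rim height (rim top 50 mm). Its x axis points from the axle to the yellow pointer.
- pointer (a point): Tip of the fixed yellow pointer on the base just outside the rim, 104 mm from the axle and 46 mm above the table (its top at 49 mm). A yellow arrow on the base beside it shows the turning direction, clockwise from above. At the start the red spoke points at it to within 3 degrees.
- handle_mid (a point): Upright black handle at the outer end of the red spoke, 22 mm in diameter, on the wheel 85 mm from the axle, freely spinning on its own pin; it runs from 52 to 125 mm above the table. This point is its centre half-way up, 88 mm above the table. Its upper 40 mm stand clear above all else on the winder. Pushing it takes about 3 N.
- wheel (a joint): Angle of the wheel in rad: 0 when the red spoke and the handle are at the yellow pointer, growing clockwise as seen from above and counting on past a full turn (one turn = 6.283). No detent and no stop near there; friction holds the wheel where it is left and it does not coast.
- small_tin_mid (a point): Loose dark red tin with a yellow lid, 66 mm across and 57 mm high, standing on the table near the winder (about 0.18 m from the axle); this point is its centre. To be left alone.
- tape_measure_mid (a point): Loose yellow tape measure, 32x69x58 mm (58 high), standing on the table near the winder; this point is its centre. To be left alone.
- biscuit_pack2_mid (a point): Loose flat brown biscuit pack, 94x72x11 mm, lying on the table near the winder; this point is its centre. To be left alone.

How it is judged (in metres and radians):
On the way, in this order (a step that is already met when the one before it is completed fails the run):
1. the handle is being pushed through the first part of the turn (30 to 130 degrees) with the fingers on it (value of joint wheel between 0.52 and 2.27 rad and contact force between the fingers and handle above 0.3 N), for 0.1 s.
2. the handle is being pushed through the middle of the turn (130 to 230 degrees) with the fingers on it (value of joint wheel between 2.27 and 4.01 rad and contact force between the fingers and handle above 0.3 N), for 0.1 s.
3. the handle is being pushed through the last part of the turn (230 to 330 degrees) with the fingers on it (value of joint wheel between 4.01 and 5.76 rad and contact force between the fingers and handle above 0.3 N), for 0.1 s.
At the end, for the whole second after the job is handed in: The wheel has turned exactly once clockwise: it rests with the red spoke within 0.19 rad (11 degrees) of the pointer, one turn on from the start (joint 6.283), and the tin, the tape measure and the biscuit pack lie within 30 mm of where they were, at rest (value of joint wheel between 6.093 and 6.473 rad and not (velocity of joint wheel above 0.05 rad/s or velocity of joint wheel below -0.05 rad/s) and not (distance of any of small_tin_mid, tape_measure_mid, biscuit_pack2_mid from where it was at the start of the episode above 0.03 m) and linear speed of each of small_tin, tape_measure, biscuit_pack2 below 0.02 m/s); the robot touches nothing.
It fails at once if the wheel is pushed well past the pointer, more than 0.6 rad into a second turn (value of joint wheel above 6.883 rad).
It fails at once if the wheel is turned the wrong way by more than 0.4 rad (value of joint wheel below -0.4 rad).
It fails at once if the handle is pinched: fingers press on two opposite sides of it at once ((contact force between the fingers and grip_a above 1.5 N and contact force between the fingers and grip_c above 1.5 N) or (contact force between the fingers and grip_b above 1.5 N and contact force between the fingers and grip_d above 1.5 N)).
It fails at once if the handle is pushed roughly, with more than 40 N (contact force between the fingers and handle above 40 N).
It fails at once if the tin, the tape measure or the biscuit pack is moved or lifted by more than 30 mm (distance of any of small_tin_mid, tape_measure_mid, biscuit_pack2_mid from where it was at the start of the episode above 0.03 m).
It also fails if it takes over 64 s, if anything falls off the work surface, if the arm or the gripper's body presses on something with over 40 N, if the wrist force passes 120 N, or if a joint passes its speed limit or range.

## Working session

There is one attempt and no reset: what is moved stays moved. The work goes in short steps, Python scripts to look and compute and a shell command to move; the robot and the scene stay as the last step left them, time stands still between calls to the robot, and variables do not carry over. Pictures are saved under pics/ and viewed, at most 10 in all, crops included, and the job is handed in when it is done.

```bash
mkdir -p pics
python3 - <<'E'
from station import robot
import cv2,numpy as np
for n in ("scene","top"):
    im=robot.capture(n); cv2.imwrite(f"pics/{n}0.png",im[:,:,::-1])
    c=robot.get_calibration(n); print(n,c["fx"],c["cx"],c["cy"],np.round(np.array(c["view"]),4).tolist())
o=robot.get_obs(); print(o["time"],o["ee_pos"],o["orientation"],o["grip_width"])
a=cv2.imread("pics/scene0.png");b=cv2.imread("pics/top0.png")
cv2.imwrite("pics/both0.png",cv2.resize(np.vstack([a,b]),None,fx=.78,fy=.78))
E
```

```text
scene 460.8749910227261 253.826307252311 196.14889981247245 [[-0.4274, -0.9038, -0.0202, 0.4026], [-0.4235, 0.2199, -0.8788, 0.2568], [0.7987, -0.367, -0.4768, 0.8134], [0.0, 0.0, 0.0, 1.0]]
top 376.4654271167329 255.82406657620257 195.3367634340155 [[-0.0128, -0.9998, -0.0132, 0.1828], [-0.9875, 0.0148, -0.1572, 0.5715], [0.1574, 0.011, -0.9875, 0.8336], [0.0, 0.0, 0.0, 1.0]]
0.1 [ 0.16606705 -0.52384638  0.23056183] [[ 9.53300223e-01  3.02024261e-01 -1.76245358e-04]
 [ 3.02024141e-01 -9.53298899e-01  1.62119306e-03]
 [ 3.21625131e-04 -1.59871406e-03 -9.99998670e-01]] 0.08565527283540045
```

View pics/scene0.png

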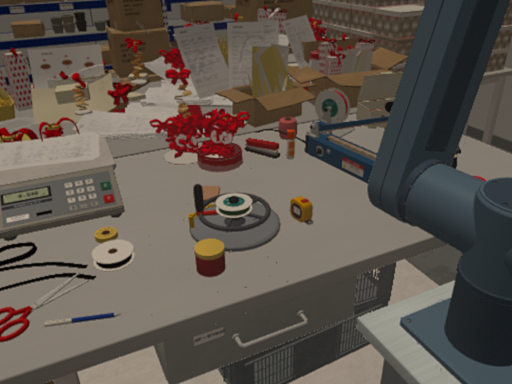

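View pics/top0.png

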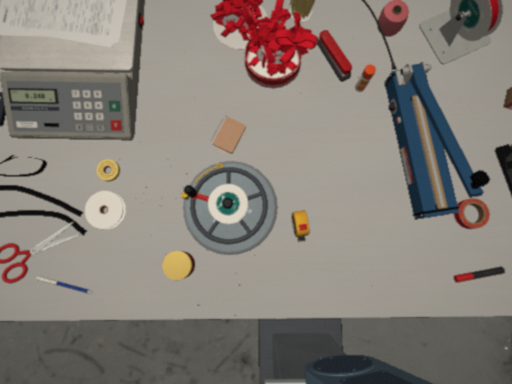

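The winder is seen with its nut at about (229,203) in the top view and the handle at (190,190). The tin is at (178,265), the tape measure at (301,224) and the biscuit pack at (229,135). In the scene view the handle stands at (199,197), with the red spoke beside it at (205,213). Next I measure from both views.

```bash
cat > h.py <<'E'
import numpy as np,cv2
from station import robot
def ray(n,p):
    c=robot.get_calibration(n);V=np.array(c["view"]);R=V[:3,:3];o=-R.T@V[:3,3]
    return o,R.T@np.array([(p[0]-c["cx"])/c["fx"],(p[1]-c["cy"])/c["fy"],1])
def plane(n,p,z):
    o,d=ray(n,p);return o+d*(z-o[2])/d[2]
def two(p,q):
    o1,d1=ray("top",p);o2,d2=ray("scene",q)
    t=np.linalg.lstsq(np.c_[d1,-d2],o2-o1,rcond=None)[0];a=o1+d1*t[0];b=o2+d2*t[1]
    return (a+b)/2,np.linalg.norm(a-b)
def blobs(im,lo,hi,box,amin=8):
    x0,y0,x1,y1=box;h=cv2.cvtColor(im[y0:y1,x0:x1],cv2.COLOR_BGR2HSV)
    n,l,s,c=cv2.connectedComponentsWithStats(cv2.inRange(h,np.array(lo),np.array(hi)))
    return [(np.round(c[i]+[x0,y0],1).tolist(),(s[i][:4]+[x0,y0,0,0]).tolist(),int(s[i][4])) for i in range(1,n) if s[i][4]>=amin]
E
python3 - <<'E'
from h import *
a=cv2.imread("pics/scene0.png");b=cv2.imread("pics/top0.png")
for n,im,bx in(("top",b,(165,110,325,285)),("scene",a,(180,175,325,280))):
    print(n)
    for k,lo,hi in(("black",(0,0,0),(180,255,32)),("white",(0,0,150),(180,60,255)),("red",(0,150,80),(8,255,255)),("yel",(18,130,110),(32,255,255)),("green",(60,60,20),(95,255,255))):
        print(k,blobs(im,lo,hi,bx,10))
cv2.imwrite("pics/crop0.png",np.hstack([cv2.resize(b[155:260,160:290],None,fx=3,fy=3,interpolation=2),cv2.resize(a[170:275,175:305],None,fx=3,fy=3,interpolation=2)]))
E
```

```text
top
black [([191.2, 191.9], [186, 187, 10, 10], 58)]
white [([252.1, 191.9], [165, 110, 160, 175], 18823), ([228.0, 203.7], [207, 183, 45, 42], 958)]
red [([200.6, 196.7], [193, 193, 15, 7], 53), ([302.9, 226.9], [300, 224, 7, 6], 31)]
yel [([219.6, 165.2], [217, 164, 6, 4], 17), ([203.8, 173.9], [195, 167, 21, 16], 28), ([184.1, 194.8], [182, 192, 6, 6], 24), ([300.5, 221.2], [293, 211, 16, 24], 235), ([177.5, 264.9], [165, 252, 27, 27], 613)]
green [([227.9, 203.4], [217, 193, 22, 22], 288)]
scene
black [([198.4, 197.9], [194, 185, 10, 27], 176), ([233.5, 199.7], [230, 197, 8, 6], 31)]
white [([232.2, 203.0], [216, 193, 36, 24], 320), ([246.3, 211.6], [237, 206, 15, 11], 25)]
red [([304.5, 200.1], [301, 199, 7, 3], 12), ([206.6, 212.2], [196, 210, 21, 5], 63)]
yel [([301.1, 202.0], [291, 196, 21, 14], 107), ([209.1, 205.4], [205, 204, 9, 5], 18), ([191.6, 215.2], [188, 213, 9, 6], 27), ([208.8, 247.1], [194, 239, 31, 17], 419)]
green [([233.6, 201.8], [224, 197, 20, 9], 94)]
```

View pics/crop0.png

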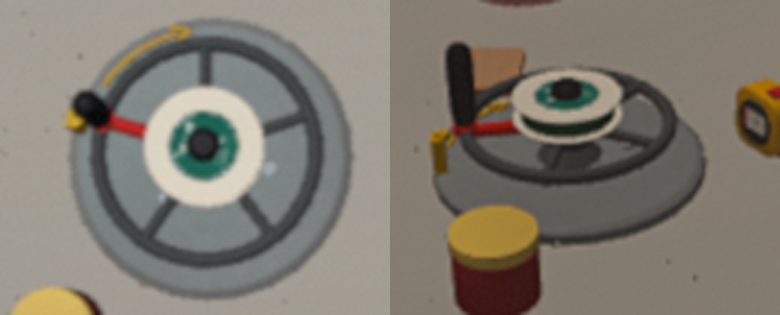

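The crop shows the nut top at about (227.7,203) in top and (233.7,199) in scene. The handle's top end is at about (190.5,189.5) in top and (198,186) in scene. The red spoke lies at the pointer.

Run:
```python
from h import *
print("nut",two((227.8,203.2),(233.6,199)),plane("top",(227.8,203.2),.08))
print("spool", plane("top",(228,203.7),.072))
print("handletop",two((190.5,189.5),(198,186.5)),plane("top",(190.5,189.5),.125))
print("handlemid",plane("top",(191.2,191.9),.09))
print("pointer",two((184.1,194.8),(191.6,214)),plane("top",(184.1,194.8),.045))
print("tin",plane("top",(177.5,264.9),.057),"tape",plane("top",(300.5,221.2),.055),"bisc",plane("top",(229,135),.011))
```

```text
nut (array([0.55195782, 0.23764575, 0.07772327]), np.float64(0.0001450631812272742)) [0.55167409 0.23751376 0.08      ]
spool [0.55163867 0.23775536 0.072     ]
handletop (array([0.57783747, 0.31579068, 0.11873111]), np.float64(0.002725786391068611)) [0.57612393 0.31334551 0.125     ]
handlemid [0.57689932 0.31826711 0.09      ]
pointer (array([0.57655331, 0.34100731, 0.05036361]), np.float64(0.0024018136308421837)) [0.57795757 0.34322689 0.045     ]
tin [0.41646802 0.35290851 0.057     ] tape [0.51118407 0.07338683 0.055     ] bisc [0.73325162 0.24029792 0.011     ]
```

```bash
python3 -m handwheel '[[[0,0,0,0,0,0.1022],[0,0,0,0,0,0.1022],[0,0,0,0,0,0.1022],[0,0,0,0,0,0],[0,0,0,0,0,0]]]' 0 20
python3 -m handwheel '[[[1.7,-4,0,0,0,0],[1.7,-4,0,0,0,0],[1.7,-4,0,0,0,0],[1.7,-4,0,0,0,0],[1.7,-4,0,0,0,0]]]'
```

```text
time: 0.6
ee_pos: [0.1661, -0.5241, 0.231]
orientation: [[1.0, 0.003, -0.0], [0.003, -1.0, 0.001], [-0.0, -0.001, -1.0]]
wrist_force: [-0.9, -0.0, -0.1]
grip_width: 0.0121
grip_force: 0.0
time: 1.1
ee_pos: [0.2514, -0.3226, 0.2313]
orientation: [[1.0, 0.002, 0.0], [0.002, -1.0, -0.0], [0.0, 0.0, -1.0]]
wrist_force: [0.9, 0.0, 0.2]
grip_width: -0.0002
grip_force: 0.0
```

```bash
for i in 1 2 3; do python3 -m handwheel '[[[1.8,-4.3,0,0,0,0],[1.8,-4.3,0,0,0,0],[1.8,-4.3,0,0,0,0],[1.8,-4.3,0,0,0,0],[1.8,-4.3,0,0,0,0]]]' | sed -n 1,4p; done
```

```text
time: 1.6
ee_pos: [0.3413, -0.1075, 0.2316]
orientation: [[1.0, 0.002, 0.001], [0.002, -1.0, -0.001], [0.001, 0.001, -1.0]]
wrist_force: [0.7, -0.4, -0.2]
time: 2.1
ee_pos: [0.4313, 0.1079, 0.2315]
orientation: [[1.0, 0.003, 0.001], [0.003, -1.0, -0.0], [0.001, 0.0, -1.0]]
wrist_force: [0.2, -0.7, -0.0]
time: 2.6
ee_pos: [0.5213, 0.3228, 0.2311]
orientation: [[1.0, 0.003, -0.0], [0.003, -1.0, -0.0], [-0.0, 0.0, -1.0]]
wrist_force: [0.9, -0.0, 0.2]
```

```bash
python3 -m handwheel '[[[0.1,0.1,3,0,0,0],[0.1,0.1,3,0,0,0],[0.1,0.1,2,0,0,0],[0,0.1,0,0,0,0],[0,0,0,0,0,0]]]' | sed -n 1,4p
python3 - <<'E'
from h import *
ims=[robot.capture(n)[:,:,::-1] for n in("top","scene")]
cv2.imwrite("pics/c1.png",np.hstack([cv2.resize(ims[0][125:290,150:310],(400,412)),cv2.resize(ims[1][120:285,150:310],(400,412))]))
E
```

```text
time: 3.1
ee_pos: [0.524, 0.3166, 0.1515]
orientation: [[1.0, 0.001, -0.0], [0.001, -1.0, -0.0], [-0.0, 0.0, -1.0]]
wrist_force: [0.3, 0.9, 0.8]
```

View pics/c1.png

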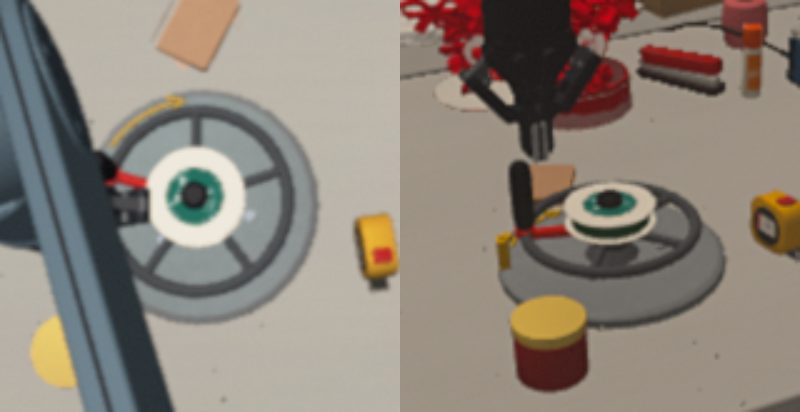

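The closed fingertips hang behind the handle, on the near side, clear of handle and spool. I descend to z ≈ 0.098.

```bash
python3 -m handwheel '[[[0,0,2,0,0,0],[0,0,2,0,0,0],[0,0,1.3,0,0,0],[0,0,0,0,0,0],[0,0,0,0,0,0]]]' | sed -n 1,4p
python3 - <<'E'
from h import *
o=robot.get_obs();A=np.array([.5517,.2376]);p=np.array(o["ee_pos"][:2]);d=p-A
print(p,np.hypot(*d),np.degrees(np.arctan2(d[1],d[0])))
az=np.radians(np.arange(106,-270,-8.)); W=A+.085*np.c_[np.cos(az),np.sin(az)]
D=np.diff(np.vstack([p,W]),axis=0)*100; D[:,1]*=-1
for i in range(0,len(D),5):print(round(np.degrees(az[i])),np.round(D[i:i+5],2).tolist())
E
```

```text
time: 3.7
ee_pos: [0.5245, 0.3169, 0.0992]
orientation: [[1.0, 0.0, 0.001], [0.0, -1.0, 0.0], [0.001, -0.0, -1.0]]
wrist_force: [1.2, 0.2, 0.6]
[0.52451085 0.31693086] 0.08386081023927004 108.91818231315986
106 [[0.38, -0.24], [1.16, -0.25], [1.18, -0.08], [1.18, 0.08], [1.16, 0.25]]
66 [[1.11, 0.41], [1.05, 0.56], [0.96, 0.7], [0.85, 0.82], [0.73, 0.93]]
26 [[0.59, 1.03], [0.44, 1.1], [0.29, 1.15], [0.12, 1.18], [-0.04, 1.19]]
-14 [[-0.21, 1.17], [-0.37, 1.13], [-0.52, 1.07], [-0.66, 0.98], [-0.79, 0.88]]
-54 [[-0.91, 0.76], [-1.01, 0.63], [-1.08, 0.48], [-1.14, 0.33], [-1.17, 0.17]]
-94 [[-1.19, -0.0], [-1.17, -0.17], [-1.14, -0.33], [-1.08, -0.48], [-1.01, -0.63]]
-134 [[-0.91, -0.76], [-0.79, -0.88], [-0.66, -0.98], [-0.52, -1.07], [-0.37, -1.13]]
-174 [[-0.21, -1.17], [-0.04, -1.19], [0.12, -1.18], [0.29, -1.15], [0.44, -1.1]]
-214 [[0.59, -1.03], [0.73, -0.93], [0.85, -0.82], [0.96, -0.7], [1.05, -0.56]]
-254 [[1.11, -0.41], [1.16, -0.25]]
```

```bash
python3 -m handwheel '[[[0.4,-0.2,0,0,0,0],[1.2,-0.3,0,0,0,0],[1.2,-0.1,0,0,0,0],[1.2,0.1,0,0,0,0],[1.1,0.3,0,0,0,0]]]' | sed -n '1,2p;4p'
python3 -m handwheel '[[[1.1,0.4,0,0,0,0],[1.0,0.6,0,0,0,0],[1.0,0.7,0,0,0,0],[0.8,0.8,0,0,0,0],[0.8,0.9,0,0,0,0]]]'| sed -n '1,2p;4p'
python3 - <<'E'
from h import *
ims=[robot.capture(n)[:,:,::-1] for n in("top","scene")]
cv2.imwrite("pics/c2.png",np.hstack([cv2.resize(ims[0][125:290,150:310],(400,412)),cv2.resize(ims[1][120:285,150:310],(400,412))]))
E
```

```text
time: 4.2
ee_pos: [0.5753, 0.3189, 0.0987]
wrist_force: [-5.1, 0.7, 3.9]
time: 4.7
ee_pos: [0.6222, 0.2843, 0.0981]
wrist_force: [-4.1, 3.9, 0.6]
```

View pics/c2.png

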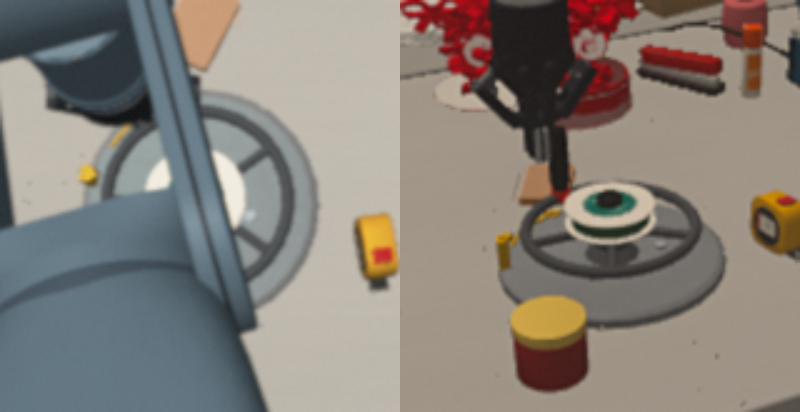

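The handle has moved ahead of the fingers (scene crop, at about (558,165)) and the other objects are untouched. The push force is about 5 N. I continue.

```bash
python3 -m handwheel '[[[0.6,1.0,0,0,0,0],[0.4,1.1,0,0,0,0],[0.3,1.2,0,0,0,0],[0.1,1.2,0,0,0,0],[0,1.2,0,0,0,0]]]' | sed -n '1,2p;4p'
python3 -m handwheel '[[[-0.2,1.1,0,0,0,0],[-0.4,1.1,0,0,0,0],[-0.5,1.1,0,0,0,0],[-0.7,1.0,0,0,0,0],[-0.8,0.9,0,0,0,0]]]' | sed -n '1,2p;4p'
python3 - <<'E'
from h import *
o=robot.get_obs();d=np.array(o["ee_pos"][:2])-[.5517,.2376];print(np.hypot(*d),np.degrees(np.arctan2(d[1],d[0])))
ims=[robot.capture(n)[:,:,::-1] for n in("top","scene")]
cv2.imwrite("pics/c3.png",np.hstack([cv2.resize(ims[0][125:290,150:310],(400,412)),cv2.resize(ims[1][120:285,150:310],(400,412))]))
E
```

```text
time: 5.3
ee_pos: [0.6361, 0.2267, 0.0981]
wrist_force: [-0.0, 5.1, -0.6]
time: 5.8
ee_pos: [0.61, 0.1746, 0.0987]
wrist_force: [2.7, 2.9, -0.5]
0.08582888930283378 -47.21947864599109
```

View pics/c3.png

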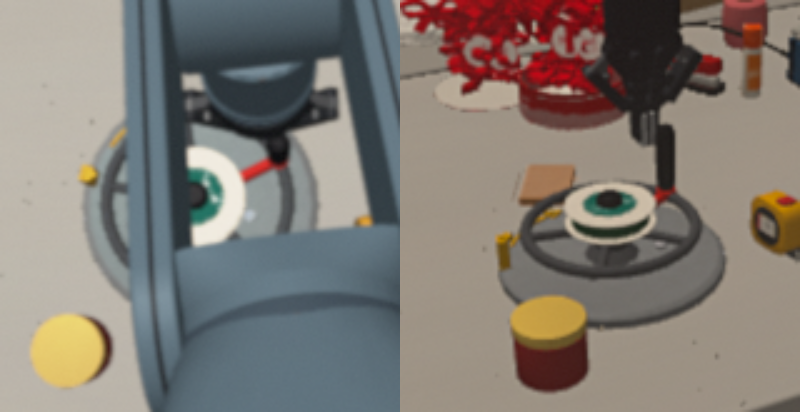

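The handle is at about (278,148) in the top crop, roughly 17° ahead of the fingers, and everything else still stands in place. I continue.

```bash
python3 -m handwheel '[[[-0.9,0.8,0,0,0,0],[-1.0,0.6,0,0,0,0],[-1.1,0.5,0,0,0,0],[-1.1,0.3,0,0,0,0],[-1.2,0.2,0,0,0,0]]]' | sed -n '1,2p;4p'
python3 -m handwheel '[[[-1.2,0,0,0,0,0],[-1.2,-0.2,0,0,0,0],[-1.1,-0.3,0,0,0,0],[-1.1,-0.5,0,0,0,0],[-1.0,-0.6,0,0,0,0]]]' | sed -n '1,2p;4p'
python3 -m handwheel '[[[-0.9,-0.8,0,0,0,0],[-0.8,-0.9,0,0,0,0],[-0.7,-1.0,0,0,0,0],[-0.5,-1.1,0,0,0,0],[-0.4,-1.1,0,0,0,0]]]' | sed -n '1,2p;4p'
python3 - <<'E'
from h import *
o=robot.get_obs();d=np.array(o["ee_pos"][:2])-[.5517,.2376];print(np.hypot(*d),np.degrees(np.arctan2(d[1],d[0])))
ims=[robot.capture(n)[:,:,::-1] for n in("top","scene")]
cv2.imwrite("pics/c4.png",np.hstack([cv2.resize(ims[0][125:290,150:310],(400,412)),cv2.resize(ims[1][120:285,150:310],(400,412))]))
E
```

```text
time: 6.4
ee_pos: [0.5571, 0.1514, 0.0987]
wrist_force: [3.7, 1.2, -1.2]
time: 6.9
ee_pos: [0.5003, 0.1681, 0.0985]
wrist_force: [4.6, -1.4, -0.3]
time: 7.4
ee_pos: [0.467, 0.2177, 0.0982]
wrist_force: [1.6, -2.5, 1.9]
0.0870173798704682 -166.7731039149704
```

View pics/c4.png

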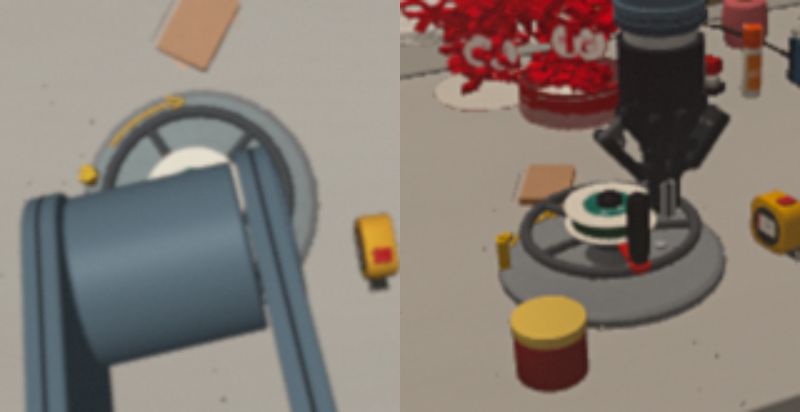

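The handle (crop, about (638,230)) is still just ahead of the fingers. The tin and tape measure are unmoved. I continue to about −246°, then measure.

```bash
python3 -m handwheel '[[[-0.2,-1.2,0,0,0,0],[0,-1.2,0,0,0,0],[0.1,-1.2,0,0,0,0],[0.3,-1.1,0,0,0,0],[0.4,-1.1,0,0,0,0]]]' | sed -n '1,2p;4p'
python3 -m handwheel '[[[0.6,-1.0,0,0,0,0],[0.7,-0.9,0,0,0,0],[0.9,-0.8,0,0,0,0],[0.9,-0.7,0,0,0,0],[1.0,-0.6,0,0,0,0]]]' | sed -n '1,2p;4p'
python3 - <<'E'
from h import *
o=robot.get_obs();d=np.array(o["ee_pos"][:2])-[.5517,.2376];print(np.hypot(*d),np.degrees(np.arctan2(d[1],d[0])))
ims=[robot.capture(n)[:,:,::-1] for n in("top","scene")]
cv2.imwrite("pics/top5.png",ims[0]);cv2.imwrite("pics/scene5.png",ims[1])
cv2.imwrite("pics/c5.png",np.hstack([cv2.resize(ims[0][125:290,150:310],(400,412)),cv2.resize(ims[1][120:285,150:310],(400,412))]))
for n,im in zip(("top","scene"),ims):
  print(n,blobs(np.ascontiguousarray(im),(0,150,80),(8,255,255),(165,160,290,270),6),blobs(np.ascontiguousarray(im),(0,0,0),(180,255,32),(165,160,290,270),15))
E
```

```text
time: 8.0
ee_pos: [0.4733, 0.2759, 0.0979]
wrist_force: [-2.8, -1.5, 0.1]
time: 8.5
ee_pos: [0.5153, 0.3158, 0.098]
wrist_force: [-3.2, 0.4, -1.9]
0.08626090052583199 114.94756677202969
top [([204.7, 208.8], [202, 208, 6, 3], 10)] []
scene [([231.9, 161.1], [224, 160, 16, 4], 41), ([210.7, 218.3], [200, 215, 22, 8], 69), ([201.4, 261.6], [196, 256, 17, 11], 69)] [([201.9, 161.3], [195, 160, 14, 6], 30), ([215.6, 169.2], [213, 166, 7, 8], 19), ([224.9, 176.5], [219, 167, 13, 20], 31), ([194.9, 173.4], [189, 168, 14, 11], 31), ([189.1, 183.1], [181, 177, 17, 15], 47), ([200.7, 205.0], [199, 195, 6, 19], 45), ([204.4, 214.0], [201, 208, 6, 11], 33)]
```

View pics/c5.png

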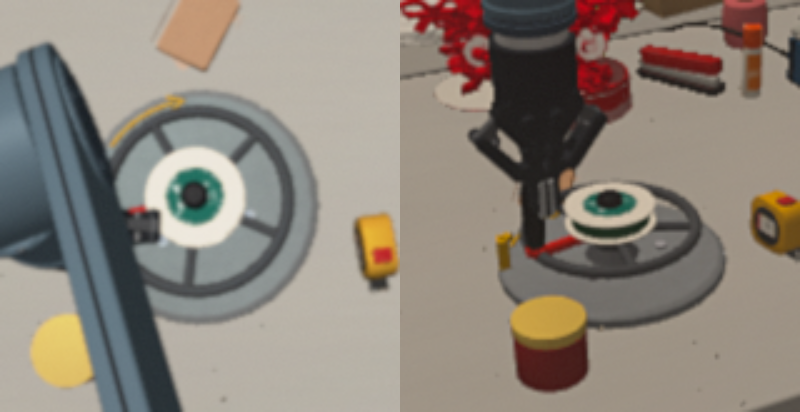

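The handle is at about (535,245) in the scene crop, a little short of the pointer at (505,250). The other spokes are visible from above, so the wheel angle can be read from them.

Run:
```python
from h import *
A=np.array([.5517,.2376])
def az(px):
    d=plane("top",px,.044)[:2]-A; return round(np.degrees(np.arctan2(d[1],d[0])),1),round(np.hypot(*d),3)
f=lambda x,y:(150+x/2.5,125+y/2.5)
g=lambda x,y:(160+x/3,155+y/3)
print("now",[az(f(*p)) for p in((243,147),(265,225),(190,270),(160,140))])
print("start",[az(g(*p)) for p in((205,65),(283,124),(255,218),(162,220))],"red",az((200.6,196.7)))
print("scene handle base",plane("scene",(204,214),.055)[:2]-A)
```

```text
now [(np.float64(-40.3), np.float64(0.066)), (np.float64(-110.7), np.float64(0.067)), (np.float64(173.6), np.float64(0.065)), (np.float64(31.4), np.float64(0.068))]
start [(np.float64(1.4), np.float64(0.068)), (np.float64(-71.1), np.float64(0.063)), (np.float64(-145.1), np.float64(0.064)), (np.float64(146.6), np.float64(0.064))] red (np.float64(72.3), np.float64(0.07))
scene handle base [0.00241192 0.07783401]
```

```bash
python3 -m handwheel '[[[1.1,-0.3,0,0,0,0],[1.1,-0.3,0,0,0,0],[1.1,-0.1,0,0,0,0],[0,0,0,0,0,0],[0,0,0,0,0,0]]]' | sed -n '1,2p;4p'
python3 - <<'E'
from h import *
o=robot.get_obs();d=np.array(o["ee_pos"][:2])-[.5517,.2376];print(np.hypot(*d),np.degrees(np.arctan2(d[1],d[0])))
ims=[robot.capture(n)[:,:,::-1] for n in("top","scene")]
cv2.imwrite("pics/c6.png",np.hstack([cv2.resize(ims[0][155:260,160:290],None,fx=3,fy=3,interpolation=2),cv2.resize(ims[1][170:275,175:305],None,fx=3,fy=3,interpolation=2)]))
E
```

```text
time: 9.1
ee_pos: [0.5493, 0.3216, 0.0985]
wrist_force: [-0.3, 0.2, -0.8]
0.08406407188530561 91.6625749451054
```

View pics/c6.png

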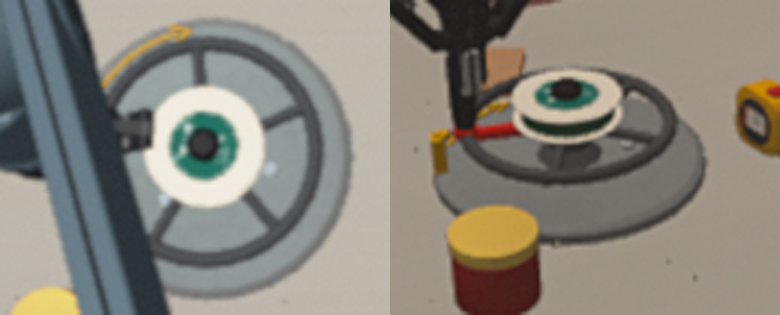

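The spokes sit about 5° short of the starting angle: spoke at (198,65) against (205,65) at the start. The spoke is already close to the pointer. I nudge another 4 mm, back off, then lift.

```bash
python3 -m handwheel '[[[0.2,0,0,0,0,0],[0.2,0,0,0,0,0],[0,0,0,0,0,0],[-1,0,0,0,0,0],[-1.5,0,0,0,0,0]]]' | sed -n '1,2p;4p'
python3 -m handwheel '[[[0,0,-2,0,0,0],[0,0,-4,0,0,0],[0,0,-4,0,0,0],[0,0,-4,0,0,0],[-2,0,0,0,0,0]]]' | sed -n '1,2p;4p'
python3 -m handwheel '[[[-2,3,0,0,0,0],[-2,4,0,0,0,0],[-2,4,0,0,0,0],[0,4,0,0,0,0],[0,4,0,0,0,0]]]' | sed -n '1,2p;4p'
python3 -m handwheel '[[[0,4,0,0,0,0],[0,4,0,0,0,0],[0,4,0,0,0,0],[0,4,0,0,0,0],[0,0,0,0,0,0]]]' | sed -n '1,2p;4p'
python3 - <<'E'
from h import *
ims=[np.ascontiguousarray(robot.capture(n)[:,:,::-1]) for n in("top","scene")]
A=np.array([.5517,.2376])
b=blobs(ims[0],(0,150,80),(8,255,255),(165,160,290,240),6);print(b, [np.degrees(np.arctan2(*(plane("top",x[0],.048)[:2]-A)[::-1])) for x in b])
print(blobs(ims[0],(18,130,110),(32,255,255),(165,110,325,285),10))
cv2.imwrite("pics/c7.png",np.hstack([cv2.resize(ims[0][155:260,160:290],None,fx=3,fy=3,interpolation=2),cv2.resize(ims[1][170:275,175:305],None,fx=3,fy=3,interpolation=2)]))
E
```

```text
time: 9.7
ee_pos: [0.5269, 0.3217, 0.0982]
wrist_force: [0.0, -0.4, -0.4]
time: 10.2
ee_pos: [0.5108, 0.3228, 0.245]
wrist_force: [0.7, -0.2, 0.0]
time: 10.7
ee_pos: [0.4454, 0.1309, 0.2385]
wrist_force: [1.0, -1.0, -0.0]
time: 11.2
ee_pos: [0.4467, -0.0321, 0.2383]
wrist_force: [-0.2, 0.2, 0.1]
[([200.2, 198.6], [192, 195, 16, 7], 52)] [np.float64(76.43074007732766)]
[([219.6, 165.2], [217, 164, 6, 4], 17), ([204.2, 173.6], [195, 167, 21, 16], 30), ([183.0, 195.3], [182, 193, 3, 5], 11), ([300.4, 221.7], [293, 211, 16, 25], 243), ([177.6, 264.9], [165, 252, 27, 27], 613)]
```

View pics/c7.png

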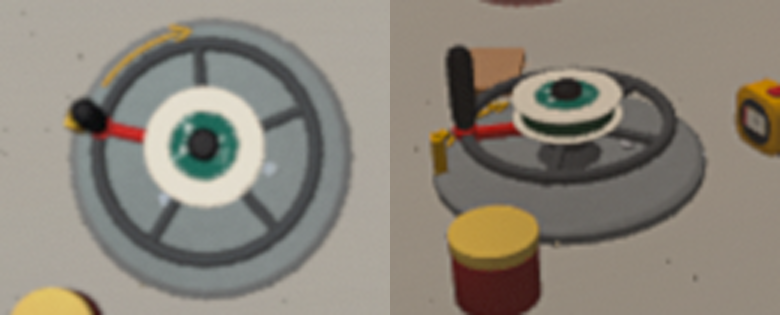

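The red spoke is at azimuth 76.4° and the pointer at about 76°. The tin and tape measure show no movement and the hand is clear, so I hand in.

```bash
python3 -c "
from station import robot
print(robot.sign_off())"
```

```text
the job is handed in; nothing more can be done
None
```

I pushed the winder exactly one turn clockwise and handed the job in. The red spoke rests within about 1° of the pointer by my measurement, the tin and tape measure measured as unmoved and the biscuit pack looked in place, and the hand is clear; the sign-off returned no verdict.

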